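# Load a board under the hold-down flap of an inspection stage

## Robot

A 6-joint arm with a two-finger parallel gripper is mounted at the origin on the work surface. World frame = base frame: x ahead of the robot, y to its left, z up, the work surface at z = 0. Lengths are in m, angles in rad, forces in N, time in s.
With the tool pointing down it reaches from about 0.3 to 0.825 m from the base axis. Payload 5.4 kg.
Tool frame: the origin (TCP) lies at the very end of the fingers, on their centre line; the grasp point (between the pads) lies 19 mm behind it; z points along the fingers, y is the direction in which the jaws open and shut (so a half turn about z gives the same grasp; the last joint's range is limited). The gripper opens to 92 mm and grips with 3 to 60 N. Pads are 20 mm wide; open, the fingers measure 128 mm over their backs; the gripper's body (75 mm by 189 mm) begins 69 mm behind the grasp point.
Start: joints at [-1.369, 0.158, 1.597, -0, 1.386, -0.21], TCP at [0.23, -0.527, 0.215] pointing down, gripper open.
Joint ranges: [-2.91, 2.91], [-0.94, 2.29], [0.18, 2.7], [-1.29, 4.43], [0.17, 2.64], [-3, 3]. Speed limits (rad/s): [2.57, 2.57, 3.14, 3.14, 3.14, 3.14].

## Interface

Orientations are given as a unit quaternion [x, y, z, w].
In Python, from station import sensors, optics, order gives the robot as it stands.
- The arm moves only by the tool play_rows, never from a script. Its argument "deltas" is a list of rows, each a list of 4 numbers: the shift along the tool's x, y, z in mm, then the turn about the tool's z in rad. In form: [[x, y, z, spin], ...]. A call has 1 to 20 rows; each row is the pose to reach, as a shift and turn from the pose commanded when the call began, along the tool's axes at that moment; what a row does not reach only later rows make up. A row lasts 1/12 s, in which the tool goes at most 41.7 mm and 7.16 degrees, less where a joint would pass 70% of its speed; a pose out of reach is approached as far as the arm can. A call with a gripper value outside its range is refused whole. "jaw" is the opening, from 0 (shut) to 1 (fully open), set as the call begins (left out, the last holds). The fingers move at their own pace and stop on an object; the grip force is fixed at half the most. Time passes only in rows, so rows that repeat a pose let the fingers close. It gives the time, the measured TCP pose, the force and the opening at its end, in the units of the state.
- sensors.observe(): the state, without advancing time (a new reading comes with each control period).
- optics.camera(name): name is "side" or "top" or "wrist"; returns the picture (384x512x3 uint8, red, green, blue); there is no depth.
- optics.camera_params(name): a dict with "mtx" (3x3 intrinsics, pixels), "world_to_cam" (4x4, takes a point from world to camera coordinates); the wrist camera has in their place "mount" (4x4, takes a point from camera to tool coordinates, whose origin is the TCP and whose axes are the flange's). Camera axes: x right, y up, looking along -z (the intrinsics and any distortion apply to the point x, -y, -z); pixel columns grow to the right and rows downward; lengths in m; the calibration is good to about 2 mm. The wrist camera is an equidistant fisheye: a pixel r from the principal point sees the ray r / f radians off the axis. A picture is of the moment at which its call begins: read the wrist's pose just before it. camera_params takes no time and is no camera call.
- order.job_done(): hands the job in, once; it reports no verdict.
The state is a dict: "time_s": time; "qpos": joint angles; "joint_velocities": joint speeds; "joint_efforts": joint torques, N m; "position": TCP position; "tcp_rot": TCP orientation; "contact_force": force on the tool from outside, world axes, zero at the start; "ft_torque": the same for the moment, N m; "finger_gap": opening from 0.0 (shut) to 1.0 (fully open).
Only numpy, scipy, OpenCV 4.12 (cv2) and the standard library are available. Lean on these libraries where they do the work, as an engineer would, in place of code of your own. Each camera call takes 0.05 s, during which the arm holds its last target.

## Task

Clear the light shade off the inspection stage by hanging it over the steel bar, one wall on each side of the bar, and let go of it; then pick up the board with the heat sink, lay it on the stage and slide its bare end squarely and centrally at least 2 cm under the flap without lifting the flap. Finish while still holding the board by its heat sink and pressing it flat, so that the sprung stage plate stays pushed down about half of its 8 mm travel. Do not disturb the other things on the bench.

Things in the scene. Friction and masses are not known exactly. Their poses are not given: they have to be found in the camera images.
- shade_grip (a point): light shade, about 0.14 kg: bent aluminium upside-down U on the stage plate. Two walls 60 x 70 x 4 mm, normal to its x, 30 mm apart inside, under a 4 mm roof 38 x 60 mm. On the roof a black upright handle fin: 10 mm thick (x), 30 long (y), 40 tall. Point: in the fin, 14 mm below its top, 26 above the roof's upper face, 30 above its underside, 100 above the walls' lower ends. z up
- bar_mid (a point): middle of the axis of a fixed level steel bar on two posts: 16 mm thick, 200 mm long, along this point's y axis, its axis 120 mm above the bench. It stands left or right of the stage; the board lies on the other side
- board_grip (a point): board, about 0.16 kg, flat on the bench: blue stiff plate 120 (x) x 50 (y) x 5 mm with an upright finned aluminium heat sink 30 (x) x 20 (y) x 38 mm tall on it. Point: on the heat sink's centre line, 13 mm below its top, 25 above the plate's upper face, 30 above its underside. The bare end is 90 mm from it along +x, the other end 30 mm along -x
- board_edge (a point): middle of the board's bare end edge (half-way through its 5 mm thickness), 90 mm ahead of board_grip along the board's x axis
- flap_edge (a point): middle of the flap's free edge, on its underside, 9 mm above the stage plate. x axis: level, inward under the flap, the way the board is slid. The flap is a level aluminium sheet 100 mm wide, 3 mm thick, hinged 68 mm farther in; a turned-up lip reaches 8 mm outside this edge, up to 8 mm above it. A low stop on the plate, 50 mm in from this point, ends the way in
- stage: inspection stage, fixed on the bench: round metal foot, on it a black level sprung plate 200 (x) x 150 (y) mm, its upper face 52 mm above the bench when not pressed. Origin: on the bench under the plate's centre; x axis as flap_edge's. The flap's edge is 20 mm past the centre along x; the free part of the plate reaches 120 mm before the flap's edge
- flap (a joint): lift angle of the flap, rad: 0 resting, grows as it is lifted (counts as lifted beyond 0.08, its edge about 5 mm up). It is light and swings up freely
- platen (a joint): how far the sprung stage plate is pushed down, m: 0 free, 0.008 at its stop. The flap goes down with it. With the board on it, it begins to sink at 2 to 3 N of push and takes about 1.5 N more per mm
- spare_board: bystander: shorter blue board without heat sink, 85 x 50 x 5 mm, small parts on it; lies in front of the robot to its right. Leave alone. Origin at its underside
- tape_reel: bystander: grey ring, 68 mm across, 18 mm high. Leave alone. Origin at its underside
- driver: bystander: screwdriver lying across, 160 mm long. Leave alone
- jar: bystander: small jar, 52 mm across, 60 mm high. Leave alone. Origin at its underside
- flux: bystander: small bottle, 40 mm across, 100 mm high. Leave alone. Origin at its underside
- brush: bystander: brush lying across, 160 mm long. Leave alone

How it is judged:
On the way, in this order (a step that is already met when the one before it is completed fails the run):
1. the shade hangs over the bar, let go (contact force between shade and bar above 0.4 N and height (world z) of shade_grip above 0.125 m and angle between shade_grip's own z axis and vertical below 0.6 rad and x of shade_grip in the frame of bar_mid between -0.035 and 0.035 m and y of shade_grip in the frame of bar_mid between -0.09 and 0.09 m and contact force between shade and the fingers below 0.05 N), for 0.3 s.
2. the board's bare end is at least 15 mm under the flap (x of board_edge in the frame of flap_edge above 0.015 m and z of board_edge in the frame of flap_edge below 0 m and y of board_edge in the frame of flap_edge between -0.02 and 0.02 m and angle between the x axis of board_edge and the x axis of flap_edge, either way round below 0.14 rad and value of joint flap below 0.08 rad), for 0.2 s.
3. the board is held pressed flat on the sunken plate (all of step 2 and value of joint platen above 0.0025 m and contact force between board and platen above 3 N and angle between board_edge's own z axis and vertical below 0.05 rad and contact force between the fingers and board above 2 N and contact force between each of the arm, the fingers and platen below 0.5 N and linear speed of board below 0.02 m/s), for 0.2 s.
At the end, for the whole second after the job is handed in: Shade hangs free over the bar (grip over 125 mm high, tilt under 0.6 rad). Board edge 15 mm or more under the flap, within 20 mm of its middle and 0.14 rad of square, flap under 0.08 rad. Fingers hold the board flat (0.05 rad), over 3 N on the plate, which stays over 2.5 mm down (all of step 1 and all of step 3); the arm keeps its last pose, push and grip.
It fails at once if the flap is lifted (value of joint flap above 0.08 rad).
It fails at once if a bystander is disturbed (moved over 30 mm) (distance of any of spare_board, tape_reel, driver, jar, flux, brush from where it was at the start of the episode above 0.03 m).
It also fails if it takes over 72 s, if anything falls off the work surface, if the arm or the gripper's body presses on something with over 40 N, if the wrist force passes 120 N, or if a joint passes its speed limit or range.

## Working session

There is one attempt and no reset: what is moved stays moved. The work goes in short steps, Python scripts to look and compute and a tool call to move; the robot and the scene stay as the last step left them, time stands still between calls to the robot, and variables do not carry over. Pictures are saved under pics/ and viewed, and the job is handed in when it is done.

Besides the shell and the picture viewer there is one more tool, called after ">>>" by a JSON object that holds its "name" and its "arguments". play_rows: Moves the arm, as the interface text tells. Its arguments: {"type":"object","properties":{"deltas":{"type":"array"},"jaw":{"type":"number"}},"required":["deltas"]}

```bash
mkdir -p pics; ls; python3 - <<'E'
from station import sensors, optics, order
import cv2
s=sensors.observe(); print(s)
for n in("side","top","wrist"):
    p=optics.camera_params(n); print(n,p)
    im=optics.camera(n); cv2.imwrite(f"pics/{n}0.png",im[:,:,::-1])
E
```

```text
pics
{'time_s': 0.0, 'qpos': array([-1.36909237e+00,  1.59025466e-01,  1.59818295e+00,  3.90444356e-05,
        1.38617483e+00, -2.10096761e-01]), 'joint_velocities': array([ 0.00035993,  0.00020692,  0.00028662,  0.00110963,  0.00150116,
       -0.00077135]), 'joint_efforts': array([ 7.69755079e-04, -3.85573304e+01, -3.22108018e+01,  7.02019664e-02,
        3.78162484e-02, -1.45760873e-04]), 'position': array([ 0.2300216 , -0.52633739,  0.21365684]), 'tcp_rot': array([ 9.78877648e-01,  2.04444977e-01,  2.29440881e-05, -8.95209654e-04]), 'contact_force': array([ 0.05776761, -0.72299573,  0.64573084]), 'ft_torque': array([ 0.0357461 ,  0.02210208, -0.01516938]), 'finger_gap': 0.996003196213563}
side {'mtx': array([[356.04436155,   0.        , 258.7636496 ],
       [  0.        , 356.04436155, 184.12276469],
       [  0.        ,   0.        ,   1.        ]]), 'world_to_cam': array([[ 0.99652658, -0.08145508, -0.0173161 , -0.54406107],
       [ 0.06551328,  0.63847286,  0.76685098, -0.12118283],
       [-0.05140805, -0.76532182,  0.64159156, -0.92014657],
       [ 0.        ,  0.      
[... 281 characters left out ...]
   [ 0.99267   , -0.01538468,  0.11987318, -0.56755452],
       [-0.119948  , -0.00403315,  0.99277198, -0.88680303],
       [ 0.        ,  0.        ,  0.        ,  1.        ]])}
wrist {'mtx': array([[297.31863964,   0.        , 258.16696802],
       [  0.        , 297.31863964, 194.22800888],
       [  0.        ,   0.        ,   1.        ]]), 'mount': array([[ 6.30032017e-05,  9.57094605e-01,  2.89775626e-01,
         8.26420662e-02],
       [ 9.99999904e-01,  6.54794027e-05, -4.33691337e-04,
         5.03688673e-04],
       [-4.34057974e-04,  2.89775625e-01, -9.57094509e-01,
        -1.68821184e-01],
       [ 0.00000000e+00,  0.00000000e+00,  0.00000000e+00,
         1.00000000e+00]])}
```

View pics/side0.png

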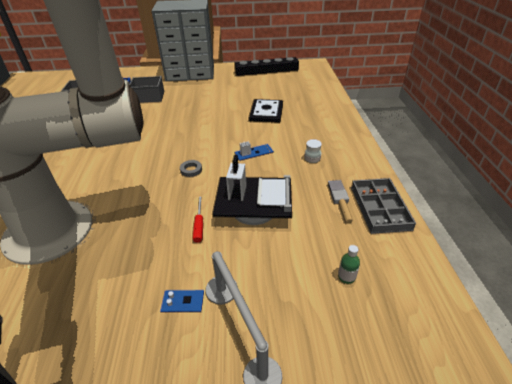

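View pics/top0.png

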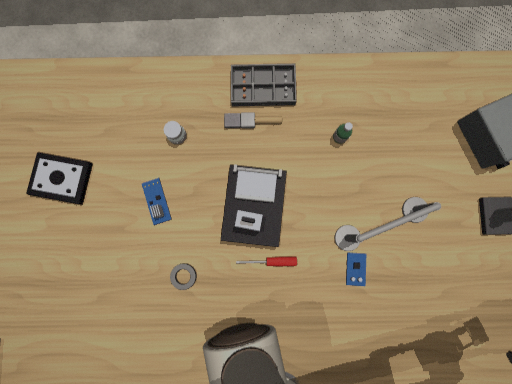

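View pics/wrist0.png

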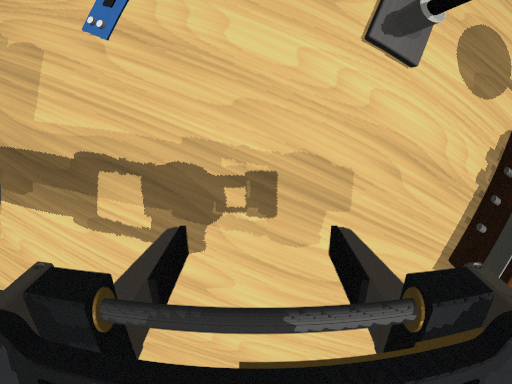

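```bash
python3 - <<'E'
import cv2
t=cv2.imread('pics/top0.png'); s=cv2.imread('pics/side0.png')
cv2.imwrite('pics/t1.png',cv2.resize(t[150:260,130:300],None,fx=4.5,fy=4.5,interpolation=cv2.INTER_CUBIC))
cv2.imwrite('pics/t2.png',cv2.resize(t[180:300,320:450],None,fx=4.5,fy=4.5,interpolation=cv2.INTER_CUBIC))
cv2.imwrite('pics/s1.png',cv2.resize(s[130:240,170:310],None,fx=5,fy=5,interpolation=cv2.INTER_CUBIC))
cv2.imwrite('pics/s2.png',cv2.resize(s[230:384,150:310],None,fx=3.8,fy=3.8,interpolation=cv2.INTER_CUBIC))
E
```

```text
(no output)
```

View pics/t1.png

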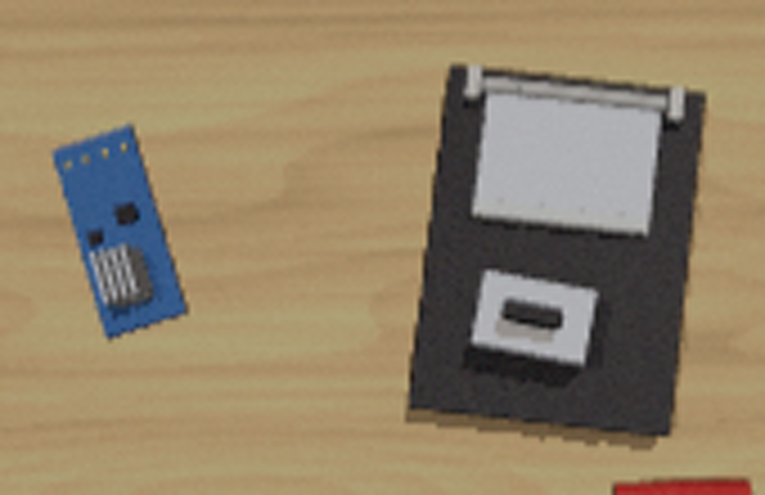

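View pics/t2.png

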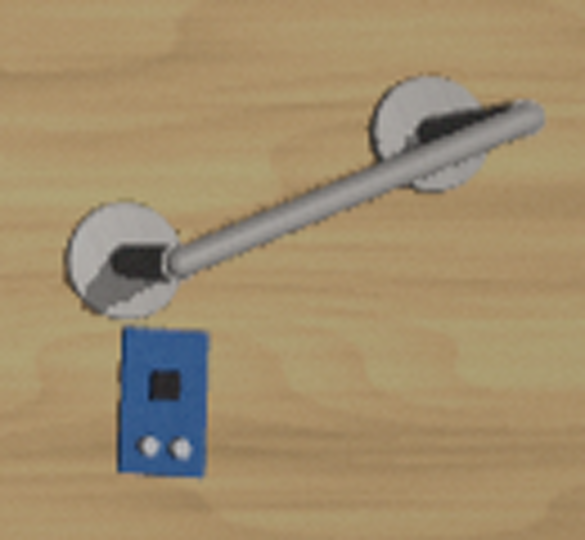

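View pics/s1.png

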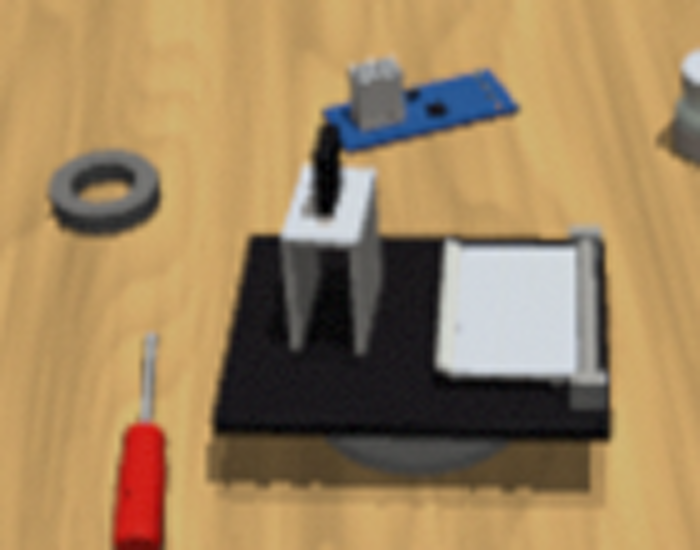

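View pics/s2.png

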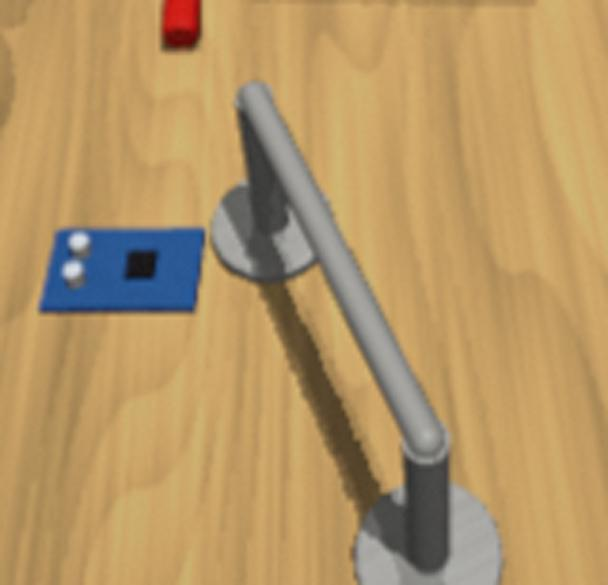

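```bash
cat > h.py <<'E'
import numpy as np, cv2
from station import sensors, optics, order
def ray(cam,uv):
    p=optics.camera_params(cam);K=p['mtx'];T=p['world_to_cam'];R=T[:3,:3];t=T[:3,3]
    uv=np.atleast_2d(uv).astype(float)
    d=np.c_[(uv[:,0]-K[0,2])/K[0,0],-(uv[:,1]-K[1,2])/K[1,1],-np.ones(len(uv))]
    return -R.T@t,d@R
def plane(cam,uv,z):
    o,d=ray(cam,uv); return o+d*((z-o[2])/d[:,2])[:,None]
def tri(a,ua,b,ub):
    o1,d1=ray(a,ua);o2,d2=ray(b,ub);d1=d1[0];d2=d2[0]
    s=np.linalg.lstsq(np.c_[d1,-d2],o2-o1,rcond=None)[0]
    p=o1+s[0]*d1;q=o2+s[1]*d2; return (p+q)/2,np.linalg.norm(p-q)
def proj(cam,P):
    p=optics.camera_params(cam);K=p['mtx'];T=p['world_to_cam']
    c=np.atleast_2d(P)@T[:3,:3].T+T[:3,3]
    return np.c_[K[0,2]-K[0,0]*c[:,0]/c[:,2],K[1,2]+K[1,1]*c[:,1]/c[:,2]]
def rect(mask,box):
    m=np.zeros_like(mask);x0,y0,x1,y1=box;m[y0:y1,x0:x1]=mask[y0:y1,x0:x1]
    c=max(cv2.findContours(m,cv2.RETR_EXTERNAL,cv2.CHAIN_APPROX_NONE)[0],key=cv2.contourArea)
    return c[:,0,:],cv2.boxPoints(cv2.minAreaRect(c))
E
python3 - <<'E'
from h import *
np.set_printoptions(precision=4,suppress=True)
def show(n,cam,mask,box,z):
    c,b=rect(mask,box); P=plane(cam,c,z)[:,:2].astype(np.float32)
    r=cv2.minAreaRect(P); print(n,cam,'ctr',np.round(r[0],4),'size',np.round(r[1],4),'ang',round(r[2],2)); print(cv2.boxPoints(r).tolist())
for cam,boxes in {'top':dict(board=(135,170,180,230),flap=(225,170,290,205),shade=(225,205,270,240),bar=(340,195,450,260)),
  'side':dict(board=(230,140,280,165),flap=(255,170,295,210),bar=(205,240,280,384))}.items():
    im=cv2.imread(f'pics/{cam}0.png'); hsv=cv2.cvtColor(im,cv2.COLOR_BGR2HSV)
    blue=((hsv[...,0]>95)&(hsv[...,0]<125)&(hsv[...,1]>120)&(hsv[...,2]>60)).astype(np.uint8)
    white=((hsv[...,1]<45)&(hsv[...,2]>165)).astype(np.uint8)
    show('board',cam,blue,boxes['board'],.005)
    show('flap',cam,white,boxes['flap'],.064)
    if 'shade' in boxes: show('shade',cam,white,boxes['shade'],.126)
    if cam=='top':
        dark=((hsv[...,2]<75)).astype(np.uint8); show('stage',cam,dark,(215,160,295,255),.052)
        # fin
        show('fin',cam,dark,(238,212,258,226),.146)
# bar ends clicked; (zoom px)/scale+offset
t=np.array([[320+178/4.5,180+263/4.5],[320+535/4.5,180+115/4.5]]);s=np.array([[150+254/3.8,230+92/3.8],[150+427/3.8,230+437/3.8]])
for i in range(2): print('bar end',tri('top',t[i:i+1],'side',s[i:i+1]), plane('top',t[i:i+1],.12),plane('side',s[i:i+1],.12))
E
```

```text
board top ctr [0.5529 0.2957] size [0.116  0.0484] ang 17.44
[[0.49032479524612427, 0.3014279007911682], [0.5048215985298157, 0.25527483224868774], [0.6154715418815613, 0.29003024101257324], [0.6009747385978699, 0.3361833095550537]]
flap top ctr [0.5833 0.024 ] size [0.098  0.0676] ang 82.66
[[0.543481171131134, -0.020283609628677368], [0.610564649105072, -0.028922133147716522], [0.6230821013450623, 0.06828361749649048], [0.5559986233711243, 0.07692214101552963]]
shade top ctr [0.4933 0.042 ] size [0.058 0.036] ang 78.42
[[0.46987807750701904, 0.017172805964946747], [0.5051144361495972, 0.009951546788215637], [0.5167670249938965, 0.06681064516305923], [0.48153066635131836, 0.07403190433979034]]
stage top ctr [0.5337 0.0304] size [0.1494 0.1967] ang 82.76
[[0.42671865224838257, -0.03132525831460953], [0.6218481063842773, -0.05612219125032425], [0.6406839489936829, 0.0920986607670784], [0.4455544948577881, 0.11689559370279312]]
fin top ctr [0.4924 0.0421] size [0.0295 0.0089] ang 75.15
[[0.48430564999580383, 0.028999121859669685], [0.49288657307624817, 0.02672445960342884], [0.5004502534866333, 0.05525754392147064], [0.4918693006038666, 0.05753220617771149]]
board side ctr [0.5528 0.2944] size [0.1177 0.0475] ang 17.27
[[0.4895554482936859, 0.2995869815349579], [0.5036609172821045, 0.2542278468608856], [0.6160084009170532, 0.28916481137275696], [0.601902961730957, 0.3345239460468292]]
flap side ctr [0.5819 0.0252] size [0.0992 0.0694] ang 84.23
[[0.5423468351364136, -0.020629893988370895], [0.6114152669906616, -0.027611147612333298], [0.6213897466659546, 0.07107040286064148], [0.5523213148117065, 0.07805165648460388]]
bar end (array([ 0.4468, -0.2181,  0.1221]), np.float64(0.0020578922309667765)) [[ 0.4457 -0.2188  0.12  ]] [[ 0.4476 -0.2163  0.12  ]]
bar end (array([ 0.5201, -0.4073,  0.1261]), np.float64(0.0006947988082079754)) [[ 0.5203 -0.4105  0.12  ]] [[ 0.5207 -0.4044  0.12  ]]
```

>>> {"name": "play_rows", "arguments": {"deltas": [[30,-26,-10,-0.1],[60,-52,-20,-0.2],[90,-80,-35,-0.3],[120,-106,-35,-0.4],[150,-132,-35,-0.5],[180,-159,-35,-0.6],[210,-186,-35,-0.7],[240,-212,-35,-0.8],[270,-239,-35,-0.9],[300,-266,-35,-0.95],[330,-292,-35,-0.95],[360,-319,-35,-0.95],[390,-346,-35,-0.95],[420,-372,-35,-0.95],[445,-395,-35,-0.95],[468,-415,-35,-0.95],[468,-415,-35,-0.95],[468,-415,-35,-0.95]]}}

```text
time_s: 1.65
position: [0.4928, 0.0419, 0.2491]
tcp_rot: [0.776, 0.631, -0.0, -0.0]
contact_force: [-0.4, -0.5, -0.5]
finger_gap: 0.998
```

```bash
cat >> h.py <<'E'
from scipy.spatial.transform import Rotation as Rn
def wproj(P,s):
    p=optics.camera_params('wrist');K=p['mtx'];M=p['mount']
    R=Rn.from_quat(s['tcp_rot']).as_matrix()
    t=(np.atleast_2d(P)-s['position'])@R; c=(t-M[:3,3])@M[:3,:3]
    v=np.c_[c[:,0],-c[:,1],-c[:,2]]; th=np.arctan2(np.hypot(v[:,0],v[:,1]),v[:,2]); ph=np.arctan2(v[:,1],v[:,0])
    return np.c_[K[0,2]+K[0,0]*th*np.cos(ph),K[1,2]+K[0,0]*th*np.sin(ph)]
def wplane(uv,z,s):
    p=optics.camera_params('wrist');K=p['mtx'];M=p['mount']
    uv=np.atleast_2d(uv).astype(float);a=(uv-K[:2,2])/K[0,0];th=np.hypot(a[:,0],a[:,1]);k=np.sin(th)/np.maximum(th,1e-9)
    d=np.c_[a[:,0]*k,-a[:,1]*k,-np.cos(th)]
    R=Rn.from_quat(s['tcp_rot']).as_matrix()
    d=d@M[:3,:3].T@R.T; o=s['position']+R@M[:3,3]
    return o+d*((z-o[2])/d[:,2])[:,None]
def yaw(s):
    R=Rn.from_quat(s['tcp_rot']).as_matrix(); return np.degrees(np.arctan2(R[1,0],R[0,0])),np.degrees(np.arccos(-R[2,2]))
def snap(name,fn):
    s=sensors.observe(); im=optics.camera(name)[:,:,::-1].copy(); cv2.imwrite(f'pics/{fn}.png',im); return s,im
E
python3 - <<'E'
from h import *
s,im=snap('wrist','w1'); print(s['time_s'],s['position'],yaw(s),s['contact_force'])
E
```

```text
1.65 [0.49278782 0.04185145 0.24913075] (np.float64(78.20199014093208), np.float64(0.06512003203485474)) [-0.44279601 -0.52574582 -0.49742111]
```

View pics/w1.png

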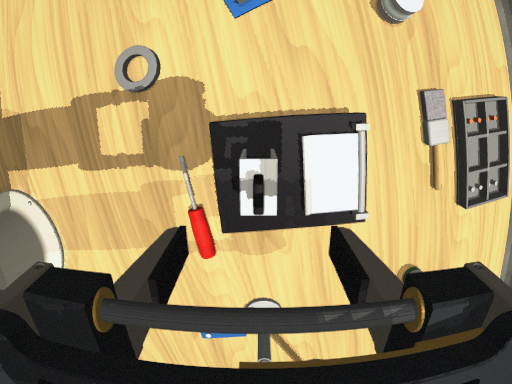

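```bash
python3 - <<'E'
from h import *
np.set_printoptions(precision=4,suppress=True)
s=sensors.observe(); im=cv2.imread('pics/w1.png'); hsv=cv2.cvtColor(im,cv2.COLOR_BGR2HSV)
white=((hsv[...,1]<45)&(hsv[...,2]>165)).astype(np.uint8)
dark=((hsv[...,2]<75)).astype(np.uint8)
for n,m,b,z in(('roof',white,(232,150,286,222),.126),('flap',white,(300,125,372,222),.064),('fin',dark,(248,168,270,217),.16),('stage',dark,(205,105,372,226),.052)):
    c,_=rect(m,b); P=wplane(c,z,s)[:,:2].astype(np.float32); r=cv2.minAreaRect(P);print(n,np.round(r[0],4),np.round(r[1],4),r[2],cv2.boxPoints(r).round(4).tolist())
print(wproj([[.493,.042,.166],[.493,.042,.126]],s))
cv2.imwrite('pics/w1z.png',cv2.resize(im[100:240,200:380],None,fx=4.2,fy=4.2,interpolation=cv2.INTER_CUBIC))
E
```

```text
roof [0.4965 0.0592] [0.0227 0.0373] 78.10246276855469 [[0.47589999437332153, 0.051899999380111694], [0.5123999714851379, 0.044199999421834946], [0.5170999765396118, 0.06639999896287918], [0.4805999994277954, 0.07410000264644623]]
flap [0.5827 0.0226] [0.1011 0.0709] 82.6002197265625 [[0.5410000085830688, -0.02290000021457672], [0.6114000082015991, -0.032099999487400055], [0.6244000196456909, 0.0681999996304512], [0.5540000200271606, 0.07729999721050262]]
fin [0.4938 0.0442] [0.0361 0.0091] 77.81172180175781 [[0.48559999465942383, 0.027499999850988388], [0.4943999946117401, 0.025599999353289604], [0.5020999908447266, 0.0608999989926815], [0.49320000410079956, 0.06279999762773514]]
stage [0.5346 0.0301] [0.1481 0.1971] 82.51504516601562 [[0.42719998955726624, -0.030500000342726707], [0.6226999759674072, -0.05620000138878822], [0.6420000195503235, 0.09070000052452087], [0.4465000033378601, 0.11640000343322754]]
[[257.6084 198.8634]
 [257.7072 186.8631]]
```

View pics/w1z.png

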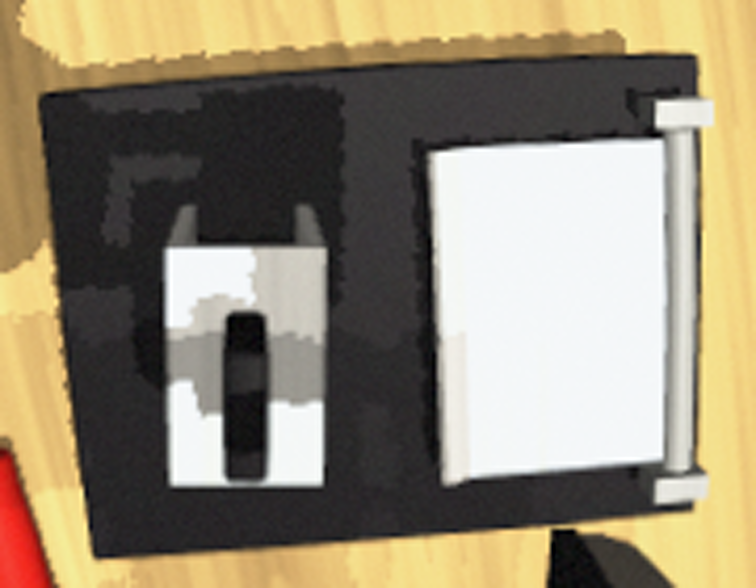

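>>> {"name": "play_rows", "arguments": {"deltas": [[0,0,30,0],[0,0,60,0],[0,0,90,0],[0,0,110,0],[0,0,116,0],[0,0,116,0],[0,0,116,0]]}}

```text
time_s: 2.28
position: [0.4934, 0.0398, 0.1346]
tcp_rot: [0.777, 0.629, 0.0, 0.0]
contact_force: [0.0, -0.7, -0.5]
finger_gap: 0.998
```

>>> {"name": "play_rows", "arguments": {"deltas": [[0,0,0,0],[0,0,0,0],[0,0,0,0],[0,0,0,0],[0,0,0,0],[0,0,0,0],[0,0,0,0],[0,0,0,0],[0,0,0,0],[0,0,0,0]], "jaw": 0}}

```text
time_s: 3.12
position: [0.4929, 0.0407, 0.1336]
tcp_rot: [0.777, 0.629, -0.0, -0.0]
contact_force: [0.2, -0.5, -0.1]
finger_gap: 0.298
```

>>> {"name": "play_rows", "arguments": {"deltas": [[0,0,0,0],[0,0,0,0],[0,0,0,0],[0,0,0,0],[0,0,0,0],[0,0,0,0]]}}

```text
time_s: 3.62
position: [0.4928, 0.0407, 0.1335]
tcp_rot: [0.777, 0.629, -0.0, -0.0]
contact_force: [0.4, 0.5, -0.4]
finger_gap: 0.109
```

>>> {"name": "play_rows", "arguments": {"deltas": [[0,0,-20,0],[0,0,-50,0],[0,0,-80,0],[-8,2,-105,0],[-25,5,-110,-0.05],[-50,9,-110,-0.1],[-75,14,-110,-0.15],[-100,18,-110,-0.2],[-130,24,-110,-0.25],[-160,30,-110,-0.3],[-190,35,-110,-0.35],[-220,41,-110,-0.4],[-250,46,-110,-0.45],[-275,51,-110,-0.5],[-300,55,-110,-0.55],[-320,59,-110,-0.58],[-335,62,-110,-0.58],[-344,64,-110,-0.58],[-348,64,-110,-0.58],[-348,64,-110,-0.58]]}}

```text
time_s: 5.28
position: [0.4832, -0.3131, 0.2434]
tcp_rot: [0.565, 0.825, 0.0, -0.0]
contact_force: [0.4, 0.8, -2.1]
finger_gap: 0.108
```

```bash
python3 - <<'E'
from h import *
np.set_printoptions(precision=4,suppress=True)
s,im=snap('wrist','w2'); print(s['time_s'],s['position'],yaw(s),s['contact_force'],s['finger_gap'])
s,im2=snap('side','s2'); s,im3=snap('top','t3')
def z(i,b,f): return cv2.resize(i[b[1]:b[3],b[0]:b[2]],None,fx=f,fy=f,interpolation=cv2.INTER_CUBIC)
cv2.imwrite('pics/s2z.png',z(im2,(150,150,320,384),2.5))
cv2.imwrite('pics/t3z.png',z(im3,(310,150,470,290),4))
E
```

```text
5.2833 [ 0.4832 -0.3131  0.2434] (np.float64(111.20609193428865), np.float64(0.03634475576681825)) [ 0.3786  0.8272 -2.1218] 0.10797925616522286
```

View pics/w2.png

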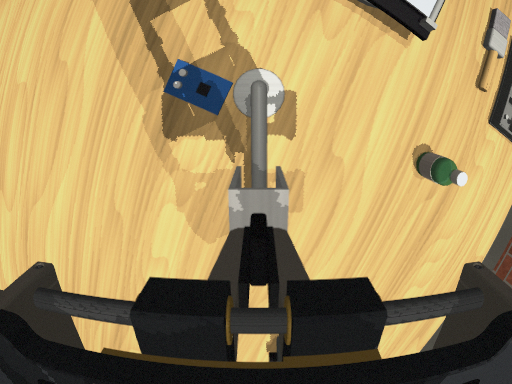

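View pics/s2z.png

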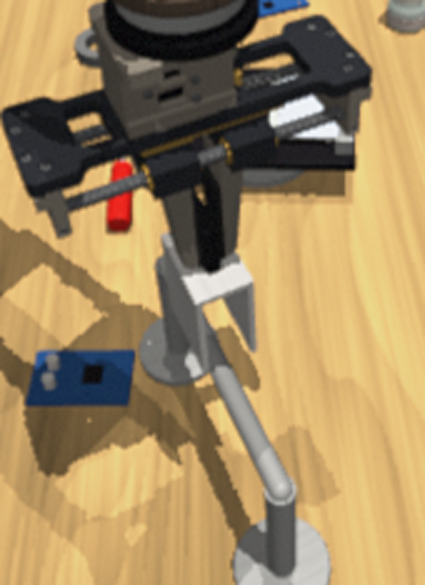

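View pics/t3z.png

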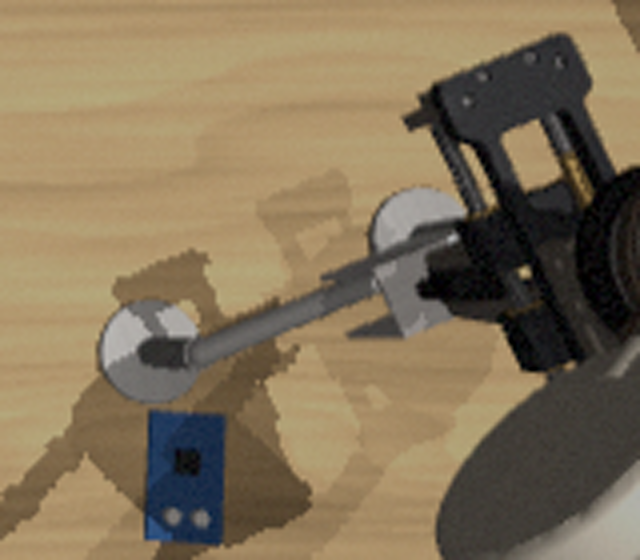

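>>> {"name": "play_rows", "arguments": {"deltas": [[0,0,10,0],[0,0,25,0],[0,0,40,0],[0,0,55,0],[0,0,70,0],[0,0,85,0],[0,0,94,0],[0,0,99,0],[0,0,102,0],[0,0,103,0],[0,0,103,0]]}}

```text
time_s: 6.35
position: [0.4836, -0.3132, 0.1411]
tcp_rot: [0.565, 0.825, -0.0, 0.0]
contact_force: [0.4, -0.5, -1.4]
finger_gap: 0.105
```

```bash
python3 - <<'E'
from h import *
s,im=snap('wrist','w3'); print(s['time_s'],s['position'],s['contact_force'])
E
```

```text
6.35 [ 0.48359912 -0.31319204  0.14112084] [ 0.40211976 -0.49403164 -1.40520205]
```

View pics/w3.png

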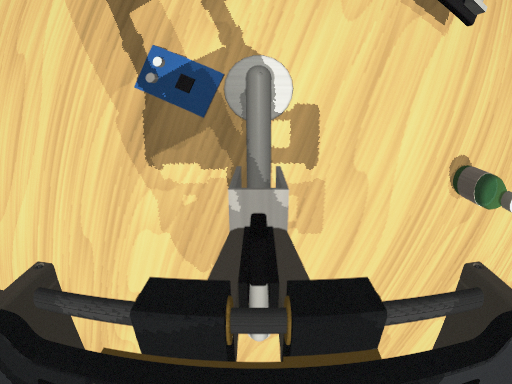

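>>> {"name": "play_rows", "arguments": {"deltas": [[0,0,1,0],[0,0,2,0],[0,0,3,0],[0,0,3,0]]}}

```text
time_s: 6.73
position: [0.4837, -0.3135, 0.1394]
tcp_rot: [0.565, 0.825, -0.0, 0.001]
contact_force: [-1.6, 1.5, 6.1]
finger_gap: 0.11
```

>>> {"name": "play_rows", "arguments": {"deltas": [[0,0,-1,0],[0,0,-1,0],[0,0,-1,0],[0,0,-1,0],[0,0,-1,0],[0,0,-1,0],[0,0,-1,0],[0,0,-1,0],[0,0,-1,0],[0,0,-1,0],[0,0,-1,0],[0,0,-1,0],[0,0,-1,0],[0,0,-1,0]], "jaw": 1}}

```text
time_s: 7.9
position: [0.4833, -0.313, 0.1386]
tcp_rot: [0.565, 0.825, 0.0, -0.0]
contact_force: [0.6, -0.6, 0.1]
finger_gap: 0.997
```

>>> {"name": "play_rows", "arguments": {"deltas": [[0,0,-20,0],[0,0,-50,0],[0,0,-80,0],[0,0,-100,0],[0,0,-100,0]]}}

```text
time_s: 8.32
position: [0.4854, -0.315, 0.2444]
tcp_rot: [0.565, 0.825, -0.001, 0.005]
contact_force: [0.3, -0.9, 1.1]
finger_gap: 0.999
```

```bash
python3 - <<'E'
from h import *
s,im=snap('wrist','w4'); print(s['time_s'],s['position'],yaw(s),s['contact_force'])
E
```

```text
8.3167 [ 0.48537193 -0.31496521  0.2444067 ] (np.float64(111.26210989050298), np.float64(0.5622475669935045)) [ 0.26541827 -0.89918483  1.0686339 ]
```

View pics/w4.png

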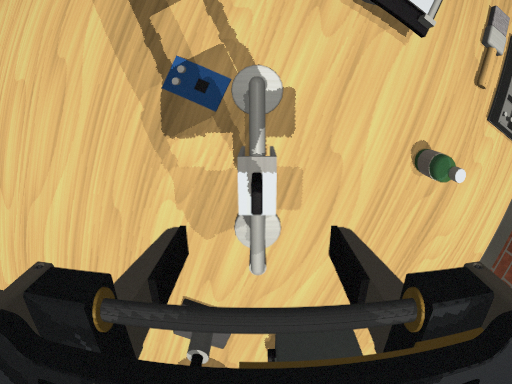

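>>> {"name": "play_rows", "arguments": {"deltas": [[10,5,0,0.05],[30,14,0,0.15],[60,28,0,0.25],[95,44,0,0.35],[130,61,0,0.45],[165,77,0,0.55],[200,94,0,0.65],[235,110,0,0.75],[270,126,0,0.85],[305,143,0,0.95],[340,159,0,1.05],[375,176,0,1.15],[410,192,0,1.25],[445,208,0,1.35],[480,225,0,1.45],[510,239,0,1.55],[530,248,0,1.64],[544,255,0,1.64],[544,255,0,1.64],[544,255,0,1.64]]}}

```text
time_s: 10.03
position: [0.5227, 0.2864, 0.2365]
tcp_rot: [0.989, 0.151, -0.002, 0.0]
contact_force: [0.5, -0.0, -0.4]
finger_gap: 0.997
```

```bash
python3 - <<'E'
from h import *
np.set_printoptions(precision=4,suppress=True)
s,im=snap('wrist','w5'); print(s['time_s'],s['position'],yaw(s),s['contact_force'])
x=np.array([np.cos(np.radians(17.35)),np.sin(np.radians(17.35)),0]);y=np.array([-x[1],x[0],0]);c=np.array([.5243,.2863,0])
P=[c+a*x+b*y+[0,0,.005] for a,b in((90,25),(90,-25),(-30,-25),(-30,25))] if 0 else [c+a*x/1000+b*y/1000+np.array([0,0,.005]) for a,b in((90,25),(90,-25),(-30,-25),(-30,25))]
Q=[c+a*x/1000+b*y/1000+np.array([0,0,.043]) for a,b in((15,10),(15,-10),(-15,-10),(-15,10))]
o=im.copy()
for L,col in((P,(0,0,255)),(Q,(0,255,0))):
    cv2.polylines(o,[wproj(L,s).round().astype(int)],True,col,1)
cv2.imwrite('pics/w5o.png',o)
hsv=cv2.cvtColor(im,cv2.COLOR_BGR2HSV)
blue=((hsv[...,0]>95)&(hsv[...,0]<125)&(hsv[...,1]>120)&(hsv[...,2]>60)).astype(np.uint8)
cc,_=rect(blue,(100,20,420,300)); r=cv2.minAreaRect(wplane(cc,.005,s)[:,:2].astype(np.float32)); print(r,cv2.boxPoints(r))
E
```

```text
10.0333 [0.5227 0.2864 0.2365] (np.float64(17.392517880270706), np.float64(0.19678720936863525)) [ 0.5208 -0.047  -0.4325]
((0.5550151467323303, 0.29716917872428894), (0.11720436066389084, 0.049022093415260315), 16.94101905822754) [[0.4918 0.3035]
 [0.5061 0.2566]
 [0.6182 0.2908]
 [0.6039 0.3377]]
```

View pics/w5o.png

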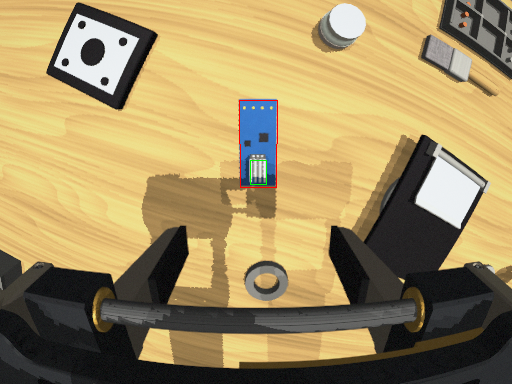

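>>> {"name": "play_rows", "arguments": {"deltas": [[1,0,20,0],[1,0,50,0],[1,0,85,0],[1,0,120,0],[1,0,155,0],[1,0,185,0],[1,0,207,0],[1,0,219,0],[1,0,225,0],[1,0,226,0],[1,0,226,0],[1,0,226,0]]}}

```text
time_s: 11.08
position: [0.5262, 0.287, 0.0145]
tcp_rot: [0.989, 0.15, 0.002, -0.0]
contact_force: [-0.1, -0.8, -0.5]
finger_gap: 1.0
```

>>> {"name": "play_rows", "arguments": {"deltas": [[0,0,0,0],[0,0,0,0],[0,0,0,0],[0,0,0,0],[0,0,0,0],[0,0,0,0],[0,0,0,0],[0,0,0,0],[0,0,0,0],[0,0,0,0],[0,0,0,0],[0,0,0,0],[0,0,0,0],[0,0,0,0]], "jaw": 0}}

```text
time_s: 12.25
position: [0.5246, 0.2868, 0.0126]
tcp_rot: [0.989, 0.15, -0.0, -0.0]
contact_force: [0.4, 1.5, -0.5]
finger_gap: 0.216
```

```bash
python3 - <<'E'
from h import *
s,im=snap('wrist','w6'); print(s['time_s'],s['position'],yaw(s),s['contact_force'],s['finger_gap'])
E
```

```text
12.25 [0.52462739 0.28676955 0.01258405] (np.float64(17.29537871094513), np.float64(0.006120141190344735)) [ 0.40976448  1.5097048  -0.52811133] 0.2158248811467204
```

View pics/w6.png

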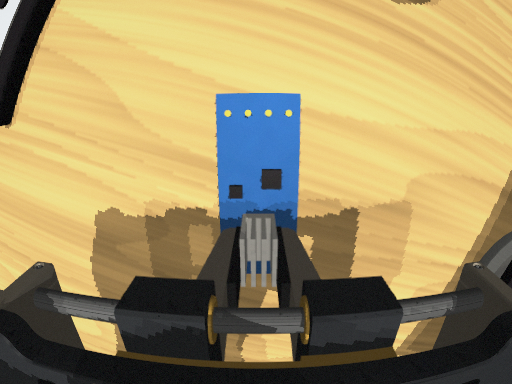

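```bash
python3 - <<'E'
from h import *
np.set_printoptions(precision=4,suppress=True)
s=sensors.observe(); R=Rn.from_quat(s['tcp_rot']).as_matrix()
print((wplane([[217,94],[258.5,94],[300,94]],.005,s)-s['position'])@R)
E
```

```text
[[ 0.0907 -0.0236  0.0076]
 [ 0.0903  0.0007  0.0076]
 [ 0.0907  0.0251  0.0076]]
```

>>> {"name": "play_rows", "arguments": {"deltas": [[0,0,-10,0],[0,0,-30,0],[0,0,-60,0],[0,0,-90,0],[-5,7,-112,0.02],[-17,25,-117,0.05],[-34,50,-117,0.1],[-52,76,-117,0.16],[-70,102,-117,0.22],[-88,129,-117,0.28],[-104,153,-117,0.34],[-119,175,-117,0.39],[-132,193,-117,0.43],[-140,205,-117,0.431],[-144,211,-117,0.431],[-145,212,-117,0.431],[-145,212,-117,0.431],[-145,212,-117,0.431]]}}

```text
time_s: 13.8
position: [0.4495, 0.0418, 0.1298]
tcp_rot: [0.998, -0.064, 0.0, -0.0]
contact_force: [1.0, 0.8, -1.5]
finger_gap: 0.209
```

```bash
python3 - <<'E'
from h import *
s,im=snap('wrist','w7'); print(s['time_s'],s['position'],yaw(s),s['contact_force'],s['finger_gap'])
_,a=snap('side','s7'); _,b=snap('top','t7')
cv2.imwrite('pics/s7z.png',cv2.resize(a[100:250,170:320],None,fx=4,fy=4,interpolation=cv2.INTER_CUBIC))
cv2.imwrite('pics/t7z.png',cv2.resize(b[150:300,180:450],None,fx=2.9,fy=2.9,interpolation=cv2.INTER_CUBIC))
E
```

```text
13.8 [0.44946109 0.04182775 0.12979623] (np.float64(-7.369348608847948), np.float64(0.025219232893570104)) [ 0.96299667  0.82283076 -1.47350683] 0.2093410572388889
```

View pics/w7.png

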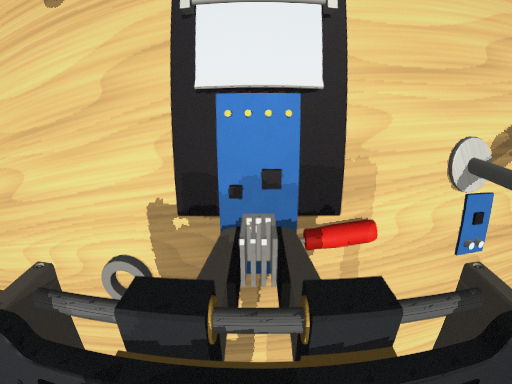

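View pics/s7z.png

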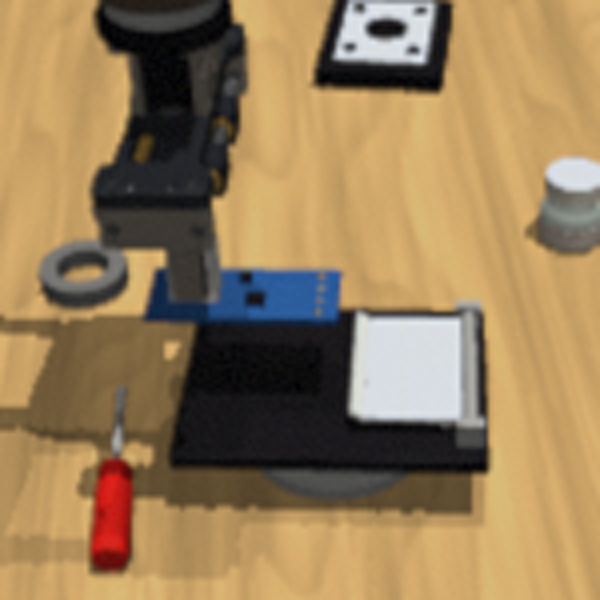

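View pics/t7z.png

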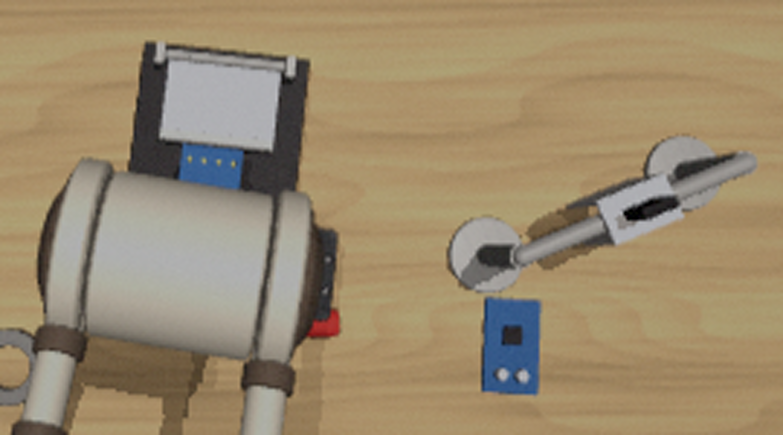

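```bash
python3 - <<'E'
from h import *
np.set_printoptions(precision=4,suppress=True)
s=sensors.observe(); R=Rn.from_quat(s['tcp_rot']).as_matrix()
im=cv2.imread('pics/w7.png')
cv2.imwrite('pics/w7z.png',cv2.resize(im[60:120,170:350],None,fx=4.4,fy=4.4,interpolation=cv2.INTER_CUBIC))
f=lambda uv,z:(wplane(uv,z,s)-s['position'])@R
print(f([[177,215],[341,215],[171,20],[348,20]],.052)); print(f([[195,86],[323,89]],.069)); print(f([[217,94],[300,94]],.122))
E
```

```text
[[-0.0114 -0.0735  0.0776]
 [-0.0115  0.0757  0.0776]
 [ 0.1613 -0.073   0.0776]
 [ 0.1616  0.0759  0.0775]]
[[ 0.1002 -0.0482  0.0606]
 [ 0.0979  0.0501  0.0606]]
[[ 0.0909 -0.0239  0.0076]
 [ 0.0909  0.0248  0.0076]]
```

View pics/w7z.png

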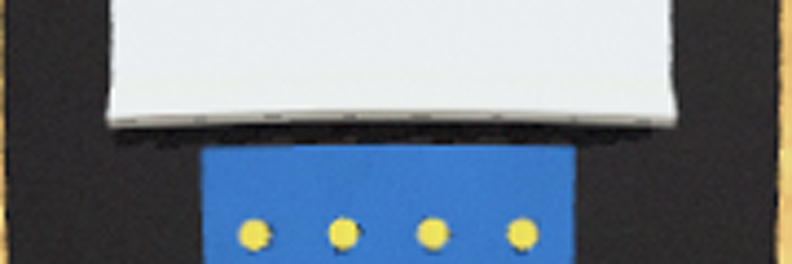

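>>> {"name": "play_rows", "arguments": {"deltas": [[0,0,10,0],[0,0,25,0],[0,0,40,0],[0,0,52,0],[0,0,59,0],[0,0,62,0],[0,0,63,0],[0,0,63,0],[0,0,63,0]]}}

```text
time_s: 14.7
position: [0.4499, 0.0412, 0.0672]
tcp_rot: [0.998, -0.065, 0.001, 0.0]
contact_force: [-0.1, 0.1, -1.3]
finger_gap: 0.217
```

>>> {"name": "play_rows", "arguments": {"deltas": [[0,0,0.5,0],[0,0,1,0],[0,0,1,0],[0,0,1,0]]}}

```text
time_s: 15.03
position: [0.4494, 0.0412, 0.0658]
tcp_rot: [0.998, -0.065, 0.0, 0.0]
contact_force: [-0.5, -1.0, -0.9]
finger_gap: 0.215
```

>>> {"name": "play_rows", "arguments": {"deltas": [[0,0,0.5,0],[0,0,1,0],[0,0,1,0],[0,0,1,0]]}}

```text
time_s: 15.37
position: [0.4492, 0.0412, 0.0646]
tcp_rot: [0.998, -0.065, -0.0, -0.0]
contact_force: [0.4, -0.9, -1.5]
finger_gap: 0.217
```

```bash
python3 - <<'E'
from h import *
s,im=snap('wrist','w8'); print(s['time_s'],s['position'],yaw(s),s['contact_force'],s['ft_torque'])
_,a=snap('side','s8')
cv2.imwrite('pics/s8z.png',cv2.resize(a[130:230,190:310],None,fx=6,fy=6,interpolation=cv2.INTER_CUBIC))
E
```

```text
15.3667 [0.44922008 0.04121334 0.06457396] (np.float64(-7.404922103926205), np.float64(0.00401516693113317)) [ 0.39051764 -0.87173159 -1.53944898] [ 0.07217631  0.03306082 -0.01676553]
```

View pics/w8.png

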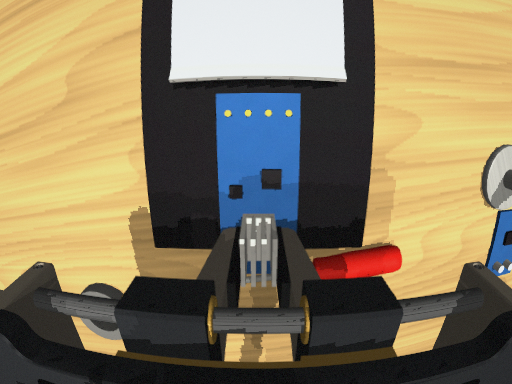

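View pics/s8z.png

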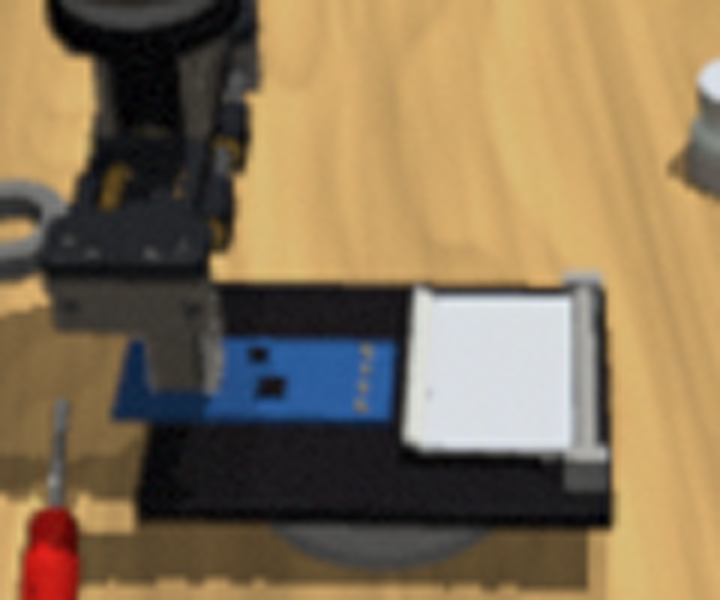

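>>> {"name": "play_rows", "arguments": {"deltas": [[0,0,0.5,0],[0,0,0.5,0],[0,0,1,0],[0,0,1,0],[0,0,1,0]]}}

```text
time_s: 15.88
position: [0.4493, 0.0412, 0.0638]
tcp_rot: [0.998, -0.065, 0.0, 0.0]
contact_force: [-2.1, -0.2, 4.4]
finger_gap: 0.214
```

>>> {"name": "play_rows", "arguments": {"deltas": [[0,0,-0.6,0],[1,0,-0.6,0],[3,0,-0.6,0],[6,0,-0.6,0],[9,0,-0.6,0],[12,0,-0.6,0],[15,0,-0.6,0],[17,0,-0.6,0],[17,0,-0.6,0],[17,0,-0.6,0]]}}

```text
time_s: 16.72
position: [0.4668, 0.0389, 0.0644]
tcp_rot: [0.998, -0.065, 0.001, 0.0]
contact_force: [-0.0, 0.4, 3.2]
finger_gap: 0.213
```

```bash
python3 - <<'E'
from h import *
s,im=snap('wrist','w9'); print(s['time_s'],s['position'],yaw(s),s['contact_force'],s['ft_torque'])
_,a=snap('side','s9')
cv2.imwrite('pics/s9z.png',cv2.resize(a[130:230,190:310],None,fx=6,fy=6,interpolation=cv2.INTER_CUBIC))
E
```

```text
16.7167 [0.46683221 0.03889274 0.06442704] (np.float64(-7.403678626143462), np.float64(0.08079705583132323)) [-0.00644125  0.41916745  3.19868433] [0.04466039 0.17408816 0.04102876]
```

View pics/w9.png

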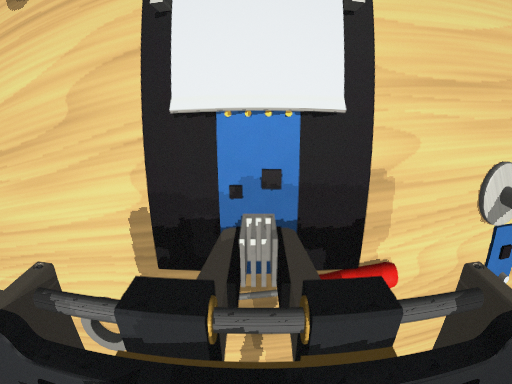

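View pics/s9z.png

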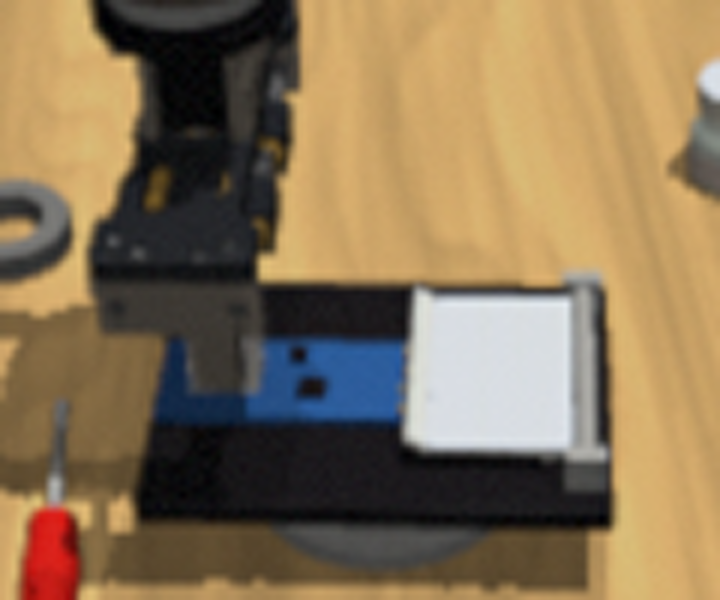

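>>> {"name": "play_rows", "arguments": {"deltas": [[1,0,0,0],[3,0,0,0],[6,0,0,0],[9,0,0,0],[12,0,0,0],[15,0,0,0],[18,0,0,0],[21,0,0,0],[24,0,0,0],[26,0,0,0],[27,0,0,0],[27,0,0,0],[27,0,0,0]]}}

```text
time_s: 17.9
position: [0.4933, 0.0355, 0.0644]
tcp_rot: [0.998, -0.065, 0.0, 0.0]
contact_force: [-0.8, 0.5, 3.0]
finger_gap: 0.216
```

```bash
python3 - <<'E'
from h import *
s,im=snap('wrist','w10'); print(s['time_s'],s['position'],yaw(s),s['contact_force'],s['ft_torque'])
_,a=snap('side','s10')
cv2.imwrite('pics/s10z.png',cv2.resize(a[130:230,190:310],None,fx=6,fy=6,interpolation=cv2.INTER_CUBIC))
E
```

```text
17.9 [0.49330796 0.03545664 0.0643742 ] (np.float64(-7.405663241009766), np.float64(0.056588822476899905)) [-0.84119944  0.50958922  3.03901039] [0.09038624 0.21250296 0.05107042]
```

View pics/w10.png

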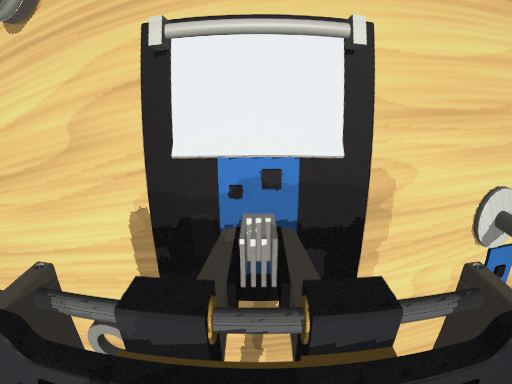

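View pics/s10z.png

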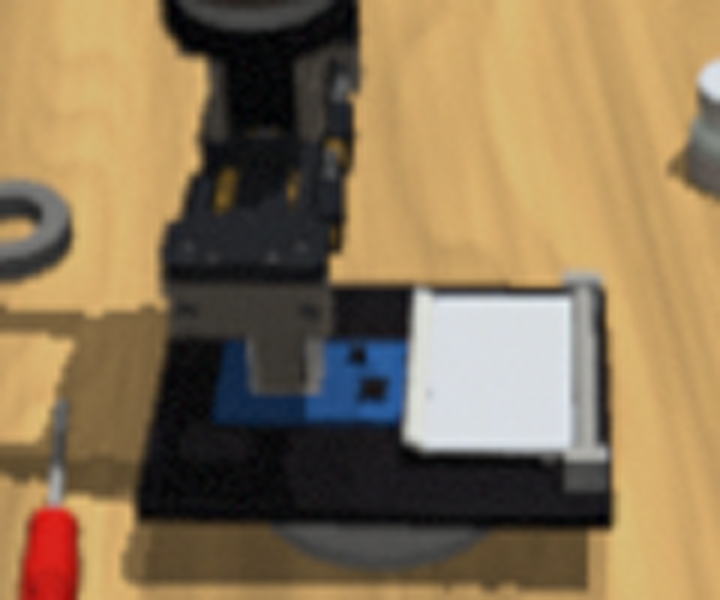

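>>> {"name": "play_rows", "arguments": {"deltas": [[0,0,0.5,0],[0,0,1,0],[0,0,1.5,0],[0,0,2,0],[0,0,2.5,0],[0,0,3,0],[0,0,3,0],[0,0,3,0]]}}

```text
time_s: 18.67
position: [0.4933, 0.0355, 0.0618]
tcp_rot: [0.998, -0.065, 0.0, 0.0]
contact_force: [-2.6, 0.6, 7.0]
finger_gap: 0.217
```

>>> {"name": "play_rows", "arguments": {"deltas": [[0,0,0.5,0],[0,0,1,0],[0,0,1.4,0],[0,0,1.4,0],[0,0,1.4,0],[0,0,1.4,0],[0,0,1.4,0]]}}

```text
time_s: 19.25
position: [0.4933, 0.0355, 0.0606]
tcp_rot: [0.998, -0.065, 0.0, 0.0]
contact_force: [-1.7, 1.4, 8.9]
finger_gap: 0.219
```

```bash
python3 - <<'E'
from h import *
s,im=snap('wrist','w11'); print(s['time_s'],s['position'],yaw(s),s['contact_force'],s['ft_torque'],s['joint_velocities'])
_,a=snap('side','s11'); _,b=snap('top','t11')
cv2.imwrite('pics/s11z.png',cv2.resize(a[130:230,190:310],None,fx=6,fy=6,interpolation=cv2.INTER_CUBIC))
cv2.imwrite('pics/t11z.png',cv2.resize(b[120:300,150:450],None,fx=2.6,fy=2.6,interpolation=cv2.INTER_CUBIC))
E
```

```text
19.25 [0.49329521 0.03547012 0.06057331] (np.float64(-7.398137586309833), np.float64(0.04392229892963239)) [-1.71526398  1.40835095  8.93869545] [0.15575746 0.5078619  0.0022843 ] [ 9.33751795e-04 -8.01188631e-04 -5.76854148e-04  1.33077812e-03
 -1.28609348e-03  5.74195047e-05]
```

View pics/w11.png

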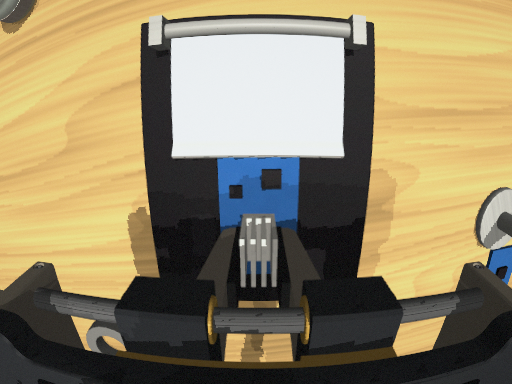

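View pics/s11z.png

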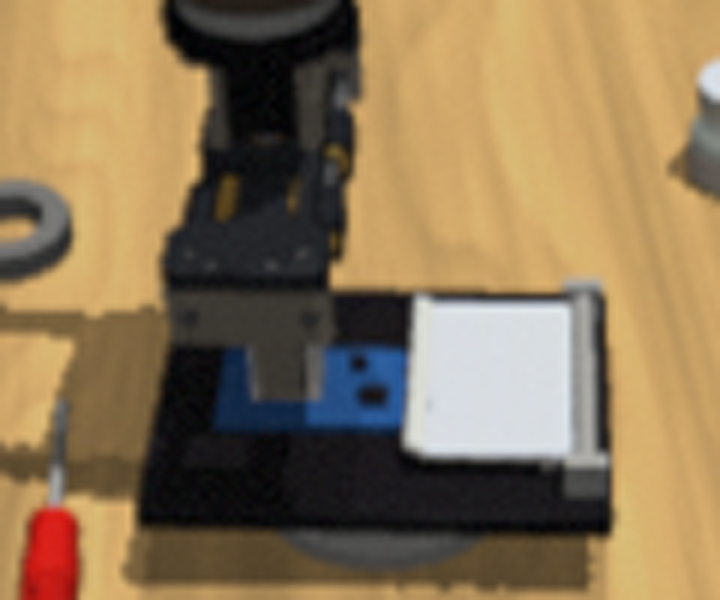

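View pics/t11z.png

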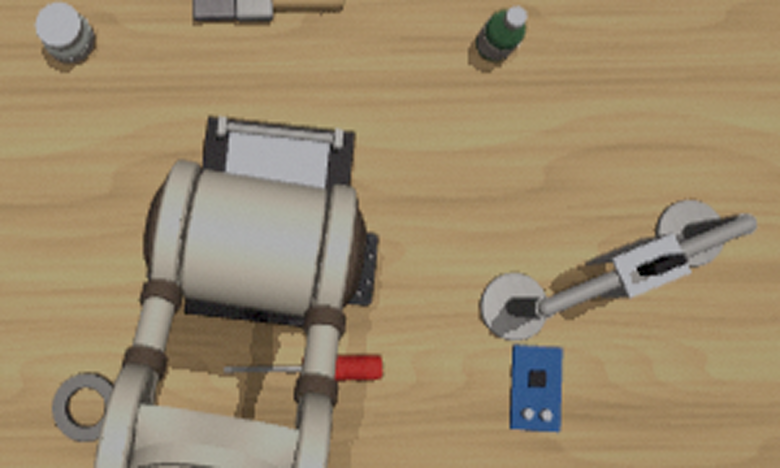

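>>> {"name": "play_rows", "arguments": {"deltas": [[0,0,0,0],[0,0,0,0],[0,0,0,0],[0,0,0,0],[0,0,0,0],[0,0,0,0]]}}

```text
time_s: 19.9
position: [0.4933, 0.0355, 0.0606]
tcp_rot: [0.998, -0.065, 0.0, 0.0]
contact_force: [-3.0, 0.9, 8.3]
finger_gap: 0.212
```

```bash
python3 -c "
from station import sensors,order
s=sensors.observe();print(s['position'],s['contact_force'],s['finger_gap']);print(order.job_done())"
```

```text
[0.49331104 0.03546216 0.06058643] [-3.02322884  0.93108598  8.34738812] 0.21173313145847417
the job is handed in; nothing more can be done
None
```

I hung the shade over the middle of the bar and let go. I then gripped the board by its heat sink, laid it on the stage and slid its bare end under the flap. I pressed it down and handed the job in at 19.9 s, still holding it. The hand-in reports no verdict.

My last checks:
- **Shade:** the final top view shows it straddling the bar, free of the gripper.
- **Board under the flap:** about 26 mm in by the slide distance, or about 29 mm by the camera estimate of the flap edge. It is within about 1 mm of centre and less than 1° from square.
- **Flap:** it looks flat in the side view.
- **Press:** about 8–9 N of push, and the finger tips moved about 4 mm down from first contact. In the side view the plate dropped about 1.5 px, roughly 5 mm, which is a coarse match.
- **Other things on the bench:** everything I could see looks undisturbed. I did not measure their positions afterwards.

No check failed. I could not read the flap angle, the plate travel or the board's tilt directly; those are judged from the pictures and the tool pose.

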